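# Put the hole saws back in their tray

## Task

The boring is done: put the four hole saws back in the tray, teeth down, each seated in the socket block whose well is made for its size. The piece of steel tube and the wrench socket standing among them do not belong in the tray: leave them standing where they are.

Things in the scene. Friction and masses are not known exactly. Their poses are not given: they have to be found in the camera images.
- saw26_mid (a point): Hole saw, 26 mm in diameter and 56 mm high (about 70 g): a bare steel cup standing teeth down, its closed flat back up, with a round hole in the middle, teeth round the lower edge and slanted slots in the side. The point is its centre, half-way up (28 mm above its teeth); z along its axis, up.
- saw38_mid (a point): Hole saw, 38 mm in diameter and 56 mm high (about 110 g): a bare steel cup standing teeth down, its closed flat back up, with a round hole in the middle, teeth round the lower edge and slanted slots in the side. The point is its centre, half-way up (28 mm above its teeth); z along its axis, up.
- saw50_mid (a point): Hole saw, 50 mm in diameter and 56 mm high (about 160 g): a bare steel cup standing teeth down, its closed flat back up, with a round hole in the middle, teeth round the lower edge and slanted slots in the side. The point is its centre, half-way up (28 mm above its teeth); z along its axis, up.
- saw62_mid (a point): Hole saw, 62 mm in diameter and 56 mm high (about 210 g): a bare steel cup standing teeth down, its closed flat back up, with a round hole in the middle, teeth round the lower edge and slanted slots in the side. The point is its centre, half-way up (28 mm above its teeth); z along its axis, up.
- block26: Plywood socket block, 82 x 82 x 16 mm, with a round well 36 mm wide and 12 mm deep in the middle of its top (mouth bevelled 3 mm): the place of the 26 mm saw. Origin: centre of its underside, 3 mm above the bench; well floor 4 mm, top 16 mm above it; z up. The four blocks sit side by side, in any order, in one row in a fixed grey tray; the row runs along their y axis.
- block38: Plywood socket block, 82 x 82 x 16 mm, with a round well 48 mm wide and 12 mm deep in the middle of its top (mouth bevelled 3 mm): the place of the 38 mm saw. Origin: centre of its underside, 3 mm above the bench; well floor 4 mm, top 16 mm above it; z up. The tray is 338 x 92 mm, its rim 12 mm high, and fixed with its blocks.
- block50: Plywood socket block, 82 x 82 x 16 mm, with a round well 60 mm wide and 12 mm deep in the middle of its top (mouth bevelled 3 mm): the place of the 50 mm saw. Origin: centre of its underside, 3 mm above the bench; well floor 4 mm, top 16 mm above it; z up. A seated saw stands 44 mm out of its block: hold it by the upper half, to keep the fingers above the block.
- block62: Plywood socket block, 82 x 82 x 16 mm, with a round well 72 mm wide and 12 mm deep in the middle of its top (mouth bevelled 3 mm): the place of the 62 mm saw. Origin: centre of its underside, 3 mm above the bench; well floor 4 mm, top 16 mm above it; z up. Block axes: x across the row, y along it.
- tube_mid (a point): Look-alike, not a hole saw: piece of plain steel tube, 44 mm outside diameter, 37 mm inside, 56 mm high, standing on end, smooth, open at both ends. The point is its centre, half-way up. Stays where it is.
- socket_mid (a point): Look-alike, not a hole saw: steel wrench socket, 56 mm high, standing; 34 mm in diameter below, stepping in at mid-height to 23 mm above, with a square hole in the top. The point is on its axis, half-way up. Stays where it is. Saws and look-alikes stand on a fixed 6 mm wooden board, 330 x 230 mm, in two rows, 95 mm or more between centres.

How it is judged:
By the outcome, as a careful person would: the job done as asked, in the order asked, and still so for the second after the job is handed in, with the robot touching nothing.
It also fails if it takes over 106 s, if anything falls off the work surface, if the arm or the gripper's body presses on something with over 40 N, if the wrist force passes 120 N, or if a joint passes its speed limit or range.

## Robot

A 7-joint arm with a two-finger parallel gripper is mounted at the origin on the work surface. World frame = base frame: x ahead of the robot, y to its left, z up, the work surface at z = 0. Lengths are in m, angles in rad, forces in N, time in s.
With the tool pointing down it reaches from about 0.425 to 0.925 m from the base axis. Payload 6.8 kg.
Tool frame: the origin (TCP) lies midway between the tips of the shut fingers; the grasp point (between the pads) lies 19 mm behind it (manip.grasp_offset is the distance from the TCP to the grasp point, in m); y points along the fingers, x is the direction in which the jaws open and shut, and the axes are right-handed (so a half turn about y gives the same grasp; the last joint's range is limited). The gripper opens to 88 mm and grips with 3 to 60 N. Pads are 20 mm wide; open, the fingers measure 115 mm over their backs; the gripper's body (75 mm by 178 mm) begins 61 mm behind the grasp point.
Start: joints at [-1.247, 0.477, 0.022, 1.555, -0.011, 1.109, -0.083], TCP at [0.282, 0.613, 0.223] pointing down, gripper open.
Joint ranges: [-2.96, 2.96], [-0.34, 2.1], [-1.41, 1.46], [0.24, 2.44], [-1.37, 4.51], [0.17, 1.92], [-2.96, 2.96]. Speed limits (rad/s): [2.39, 2.39, 3.14, 3.14, 3.14, 3.14, 3.14].

## Interface

Orientations are given as a unit quaternion [w, x, y, z].
In Python, from plant import manip, eyes gives the robot as it stands.
- The arm moves only by the tool step_arm, never from a script. Its arguments are lists of equal length, an entry for each row: "travel": the shift along the tool's x, y, z in units of 25 mm (1.0 is 25 mm), a list of three; "delta_rot": the turn, a rotation vector about the tool's x, y, z in rad, a list of three; "claw": the opening, from -1 (shut) to 1 (fully open), so that 0 is half open. In form: {"travel": [[x, y, z], ...], "delta_rot": [[wx, wy, wz], ...], "claw": [claw, ...]}. A call has 1 to 8 rows; each row shifts and turns the commanded pose from where the row before left it, along the tool's axes as they then stand; what a row does not reach is not made up. A row lasts 1/8 s, in which the tool goes at most 62.5 mm and 10.7 degrees, less where a joint would pass 70% of its speed; a pose out of reach is approached as far as the arm can. A call is refused whole if a number of a shift passes 1 or a number of a turn 0.188, either way. A call with a gripper value outside its range is refused whole. The fingers move at their own pace and stop on an object; the grip force is fixed at half the most. Time passes only in rows, so rows that do not move let the fingers close. It gives the time, the measured TCP pose, the force and the opening at its end, in the units of the state.
- manip.state(): the state, without advancing time (a new reading comes with each control period).
- eyes.camera(name): name is "scene" or "top" or "wrist"; returns a dict with "color" (384x512x3 uint8, red, green, blue), "z_map" (384x512 float32, m along the optical axis (not along the pixel's ray), 0 where there is no reading), "fx", "fy", "cx", "cy" (pixels), "origin" and "attitude" of the camera in the world. Camera axes: x right, y down, z forward; pixel columns grow to the right and rows downward; lengths in m; the calibration is good to about 2 mm. A picture is of the moment at which its call begins.
- manip.sign_off(): hands the job in, once; it reports no verdict.
The state is a dict: "t": time; "qpos": joint angles; "qd": joint speeds; "effort": joint torques, N m; "eef_pos": TCP position; "tcp_rot": TCP orientation; "ft_force": force on the tool from outside, world axes, zero at the start; "moment": the same for the moment, N m; "grip_width": finger opening in m.
Only numpy, scipy, OpenCV 4.12 (cv2) and the standard library are available. Lean on these libraries where they do the work, as an engineer would, in place of code of your own. Each camera call takes 0.05 s, during which the arm holds its last target.

## Working session

There is one attempt and no reset: what is moved stays moved. The work goes in short steps, Python scripts to look and compute and a tool call to move; the robot and the scene stay as the last step left them, time stands still between calls to the robot, and variables do not carry over. Pictures are saved under pics/ and viewed, and the job is handed in when it is done.

Besides the shell and the picture viewer there is one more tool, called after "Emit:" as name(argument=value, ...) on one line, values as JSON. step_arm: Moves the arm, as the interface text tells. Its arguments: {"type":"object","properties":{"travel":{"type":"array","items":{"type":"array","items":{"type":"number"}}},"delta_rot":{"type":"array","items":{"type":"array","items":{"type":"number"}}},"claw":{"type":"array","items":{"type":"number"}}},"required":["travel","delta_rot","claw"]}

```bash
ls; mkdir -p pics; python3 - <<'E'
from plant import manip, eyes
import cv2
s=manip.state(); print({k:s[k] for k in s}); print(manip.grasp_offset)
for n in ["scene","top","wrist"]:
    c=eyes.camera(n); cv2.imwrite(f"pics/{n}0.png",c["color"][:,:,::-1]); print(n,c["fx"],c["fy"],c["cx"],c["cy"],c["origin"],c["attitude"])
    import numpy as np; np.savez(f"{n}0.npz",**c)
E
```

```text
pics
{'t': 0.0, 'qpos': array([-1.24710394,  0.47777368,  0.02232727,  1.55643874, -0.0115249 ,
        1.10930986, -0.08308335]), 'qd': array([ 2.53599986e-04,  7.61657417e-04, -2.84142151e-03,  9.38993342e-06,
        9.53999284e-04, -2.35041514e-03,  8.57011839e-04]), 'effort': array([-2.31264676e-04, -5.82853889e+01,  1.53446596e+00, -2.72607619e+01,
       -5.43239771e-02,  1.71156437e-02,  1.63408749e-04]), 'eef_pos': array([0.28223445, 0.61249748, 0.22170457]), 'tcp_rot': array([-0.59512202,  0.59587058,  0.38077661, -0.38180782]), 'ft_force': array([0.42737812, 0.15678411, 0.09469607]), 'moment': array([ 0.00983012, -0.03184773,  0.02705112]), 'grip_width': 0.08783287162855907}
0.0187
scene 406.07331928759316 406.07331928759316 260.7070443686824 193.81294419621364 [1.12550195 0.31631376 0.7712242 ] [-0.18713882  0.50375848  0.78482832 -0.30862755]
top 466.7569559739458 466.7569559739458 256.65925714519256 192.46987084149796 [0.44207887 0.00607309 1.33739704] [-0.02625361  0.70953367 -0.70392194  0.01914707]
wrist 286.977256528984 286.977256528984 253.8316514049322 193.9138416753136 [0.21839932 0.64171245 0.38380098] [0.10785233 0.83509167 0.53513207 0.06799593]
```

View pics/top0.png

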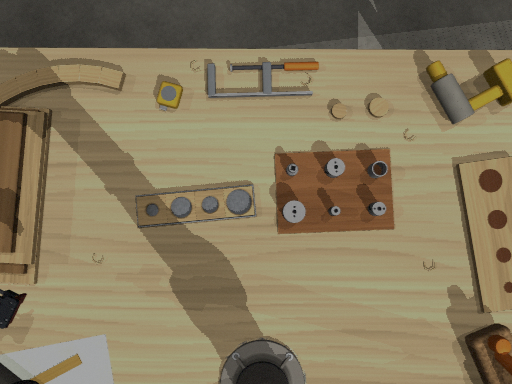

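View pics/scene0.png

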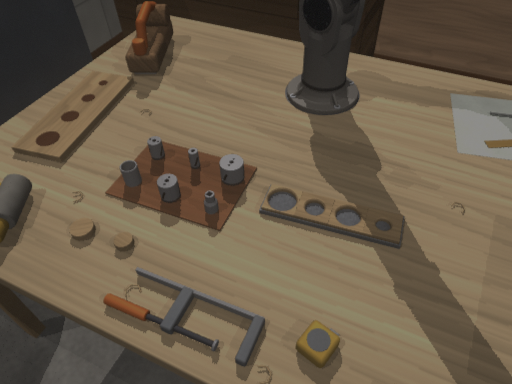

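```bash
python3 - <<'E'
from scipy.spatial.transform import Rotation as R
import numpy as np
q=np.array([-0.59512202,  0.59587058,  0.38077661, -0.38180782]);print(R.from_quat(np.r_[q[1:],q[0]]).as_matrix().round(3))
E
```

```text
[[ 0.418 -0.001 -0.908]
 [ 0.908 -0.002  0.418]
 [-0.002 -1.    -0.   ]]
```

```bash
python3 - <<'E'
import cv2
i=cv2.imread("pics/top0.png")
a=cv2.resize(i[140:245,265:405],None,fx=5.5,fy=5.5,interpolation=cv2.INTER_CUBIC);cv2.imwrite("pics/z1.png",a)
a=cv2.resize(i[170:240,125:265],None,fx=5.5,fy=5.5,interpolation=cv2.INTER_CUBIC);cv2.imwrite("pics/z2.png",a)
E
```

```text
(no output)
```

View pics/z1.png

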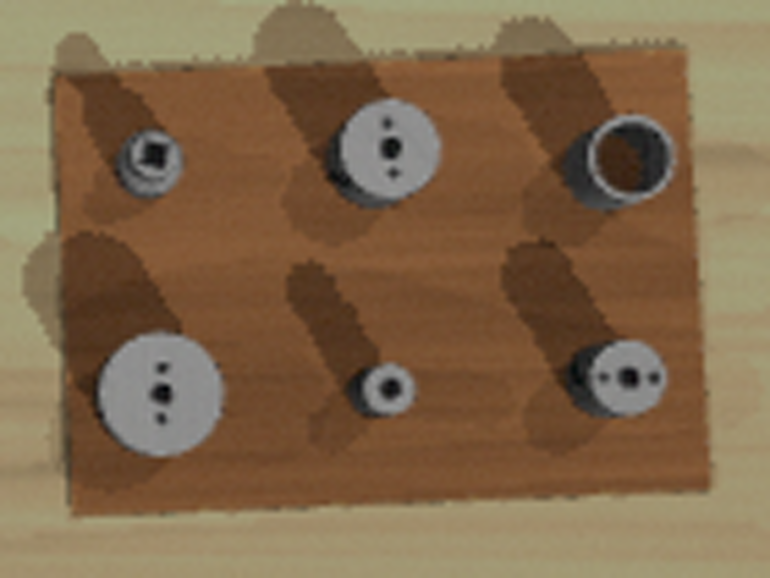

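View pics/z2.png

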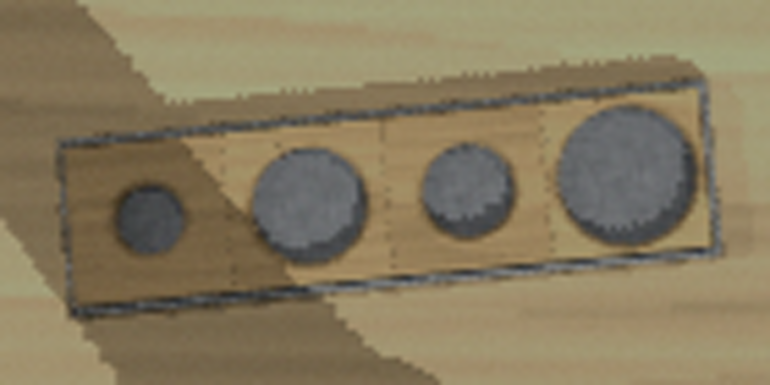

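```bash
cat > h.py <<'E'
import numpy as np, cv2
from scipy.spatial.transform import Rotation as R
def rot(q): q=np.array(q);return R.from_quat(np.r_[q[1:],q[0]]).as_matrix()
def ray(c,uv,z):
    uv=np.atleast_2d(np.asarray(uv,float)); d=np.c_[(uv[:,0]-c["cx"])/c["fx"],(uv[:,1]-c["cy"])/c["fy"],np.ones(len(uv))]@rot(c["attitude"]).T
    o=np.array(c["origin"]); return o+d*((z-o[2])/d[:,2])[:,None]
def proj(c,p):
    q=(np.atleast_2d(p)-c["origin"])@rot(c["attitude"]); return np.c_[q[:,0]/q[:,2]*c["fx"]+c["cx"],q[:,1]/q[:,2]*c["fy"]+c["cy"]]
E
python3 - <<'E'
from h import *
c=dict(np.load("top0.npz")); im=c["color"]; hsv=cv2.cvtColor(im,cv2.COLOR_RGB2HSV)
print("disks")
m=((hsv[:,:,1]<40)&(hsv[:,:,2]>105)).astype(np.uint8)*255
def go(m,x0,x1,y0,y1,z,amin):
    mm=np.zeros_like(m); mm[y0:y1,x0:x1]=m[y0:y1,x0:x1]
    for k in cv2.findContours(mm,cv2.RETR_EXTERNAL,cv2.CHAIN_APPROX_NONE)[0]:
        a=cv2.contourArea(k)
        if a<amin: continue
        fm=np.zeros_like(m); cv2.drawContours(fm,[k],-1,255,-1); M=cv2.moments(fm,True)
        u,v=M["m10"]/M["m00"],M["m01"]/M["m00"]; (cx,cy),r=cv2.minEnclosingCircle(k)
        p=ray(c,[[u,v],[cx,cy]],z); s=(c["origin"][2]-z)/c["fx"]
        zz=c["z_map"][int(v)+0,int(u)-3 if True else 0]
        print("uv",round(u,1),round(v,1),"P",p[0].round(4),p[1].round(4),"d_area",round(2*np.sqrt(M["m00"]/np.pi)*s*1e3,1),"d_enc",round((2*r+1)*s*1e3,1),"ztop",round(c["origin"][2]-zz,4))
go(m,270,400,145,235,.062,15)
print("wells")
for s in (60,90):
    m2=((hsv[:,:,1]<s)).astype(np.uint8)*255
    m2=cv2.morphologyEx(m2,cv2.MORPH_OPEN,np.ones((4,4)))
    go(m2,130,262,180,232,.019,60)
for n,uv in [("px",(152,210)),]: print(hsv[210,152],hsv[207,181],hsv[215,185],hsv[210,165])
E
```

```text
disks
uv 335.2 210.3 P [ 0.477  -0.1953  0.062 ] [ 0.4771 -0.1952  0.062 ] d_area 24.1 d_enc 26.4 ztop 0.0708
uv 378.7 208.1 P [ 0.4839 -0.3138  0.062 ] [ 0.4836 -0.3134  0.062 ] d_area 36.2 d_enc 39.2 ztop 0.0662
uv 293.7 211.2 P [ 0.4737 -0.0824  0.062 ] [ 0.4739 -0.0827  0.062 ] d_area 60.5 d_enc 63.4 ztop 0.0583
uv 293.3 169.5 P [ 0.5881 -0.0808  0.062 ] [ 0.5888 -0.0786  0.062 ] d_area 22.0 d_enc 32.3 ztop 0.0568
uv 335.5 166.6 P [ 0.5968 -0.1963  0.062 ] [ 0.5971 -0.1965  0.062 ] d_area 48.8 d_enc 51.2 ztop 0.0556
wells
uv 153.0 210.5 P [0.4735 0.3126 0.019 ] [0.4734 0.3127 0.019 ] d_area 33.7 d_enc 37.0 ztop 0.0066
uv 181.7 207.8 P [0.4817 0.2313 0.019 ] [0.4816 0.2309 0.019 ] d_area 58.2 d_enc 61.3 ztop 0.0108
uv 210.7 205.1 P [0.4901 0.1494 0.019 ] [0.4899 0.1492 0.019 ] d_area 46.8 d_enc 49.9 ztop 0.0074
uv 239.5 202.3 P [0.4986 0.0679 0.019 ] [0.4983 0.0673 0.019 ] d_area 70.2 d_enc 73.7 ztop 0.0043
uv 133.3 225.4 P [0.431  0.3674 0.019 ] [0.4377 0.3628 0.019 ] d_area 32.5 d_enc 56.1 ztop 0.0007
uv 153.2 210.5 P [0.4735 0.312  0.019 ] [0.4734 0.3126 0.019 ] d_area 35.5 d_enc 38.2 ztop 0.0074
uv 181.8 207.8 P [0.4818 0.231  0.019 ] [0.4817 0.2308 0.019 ] d_area 60.0 d_enc 62.9 ztop 0.0108
uv 210.5 205.0 P [0.4904 0.1498 0.019 ] [0.4908 0.15   0.019 ] d_area 48.1 d_enc 51.3 ztop 0.0088
uv 239.4 202.2 P [0.4989 0.0682 0.019 ] [0.4986 0.0682 0.019 ] d_area 72.4 d_enc 75.5 ztop 0.0043
uv 219.4 206.6 P [0.4858 0.1247 0.019 ] [0.4887 0.1683 0.019 ] d_area 135.4 d_enc 355.6 ztop 0.0087
[105  21  73] [120   9 110] [108  17  76] [ 17 108 116]
```

Emit:
step_arm(travel=[[0,0,0],[0,0,0],[0,0,0],[0,0,0],[0,0,0],[0,0,0],[0,0,0]], delta_rot=[[0,0.163,0],[0,0.163,0],[0,0.163,0],[0,0.163,0],[0,0.163,0],[0,0.163,0],[0,0.163,0]], claw=[1,1,1,1,1,1,1])

```text
t: 1.02
eef_pos: [0.2823, 0.6129, 0.2223]
tcp_rot: [-0.707, 0.707, -0.003, 0.002]
ft_force: [-0.6, -0.8, 0.2]
grip_width: 0.0874
```

```bash
cat > st.py <<'E'
from h import *; from plant import manip; import sys
s=manip.state(); M=rot(s["tcp_rot"]); print("t",round(s["t"],2),"p",s["eef_pos"].round(4),"yaw",np.degrees(np.arctan2(M[1,0],M[0,0])).round(2),"y",M[:,1].round(3),"F",s["ft_force"].round(1),"w",round(s["grip_width"],4),"q",s["qpos"].round(2))
if len(sys.argv)>1:
    g=np.array([float(a) for a in sys.argv[1:4]]); print("units",(M.T@(g-s["eef_pos"])/.025).round(2))
E
python3 st.py 0.4737 -0.0825 0.15
```

```text
t 1.02 p [0.2823 0.6129 0.2223] yaw -0.42 y [-0.    -0.001 -1.   ] F [-0.6 -0.8  0.2] w 0.0874 q [-1.42  0.49  0.27  1.57 -0.14  1.11 -1.12]
units [  7.86   2.91 -27.76]
```

Emit:
step_arm(travel=[[0.9,0,-1],[1,0,-1],[1,0,-1],[1,0,-1],[1,0,-1],[1,0,-1],[1,0,-1],[1,0,-1]], delta_rot=[[0,0,0],[0,0,0],[0,0,0],[0,0,0],[0,0,0],[0,0,0],[0,0,0],[0,0,0]], claw=[1,1,1,1,1,1,1,1])

```text
t: 2.02
eef_pos: [0.4801, 0.4117, 0.2224]
tcp_rot: [-0.707, 0.707, -0.001, 0.0]
ft_force: [0.2, 1.0, 0.3]
grip_width: 0.0876
```

Emit:
step_arm(travel=[[0,0,-1],[0,0,-1],[0,0,-1],[0,0,-1],[0,0,-1],[0,0,-1],[0,0,-1],[0,0,-1]], delta_rot=[[0,0,0],[0,0,0],[0,0,0],[0,0,0],[0,0,0],[0,0,0],[0,0,0],[0,0,0]], claw=[1,1,1,1,1,1,1,1])

```text
t: 3.02
eef_pos: [0.4792, 0.211, 0.2227]
tcp_rot: [0.707, -0.707, 0.001, -0.001]
ft_force: [0.1, 0.0, 0.5]
grip_width: 0.0878
```

Emit:
step_arm(travel=[[0,0,-1],[0,0,-1],[0,0,-1],[0,0,-1],[0,0,-1],[0,0,-1],[0,0,-1],[0,0,0]], delta_rot=[[0,0,0],[0,0,0],[0,0,0],[0,0,0],[0,0,0],[0,0,0],[0,0,0],[0,0,0]], claw=[1,1,1,1,1,1,1,1])

```text
t: 4.03
eef_pos: [0.4786, 0.0354, 0.2228]
tcp_rot: [-0.707, 0.707, -0.002, 0.002]
ft_force: [0.9, -0.5, 0.4]
grip_width: 0.0878
```

```bash
python3 st.py 0.4737 -0.0825 0.15; python3 - <<'E'
from plant import eyes; import cv2,numpy as np
c=eyes.camera("wrist"); np.savez("w1.npz",**c); cv2.imwrite("pics/w1.png",c["color"][:,:,::-1]); print(c["origin"],c["attitude"])
E
```

```text
t 4.03 p [0.4786 0.0354 0.2228] yaw -0.33 y [ 0. -0. -1.] F [ 0.9 -0.5  0.4] w 0.0878 q [-0.66  0.16  0.51  2.03 -0.09  0.97 -0.11]
units [-0.17  2.91 -4.72]
[0.47751583 0.10430636 0.38475823] [ 1.27616544e-01  9.91820016e-01 -2.62866613e-03 -4.04964104e-04]
```

View pics/w1.png

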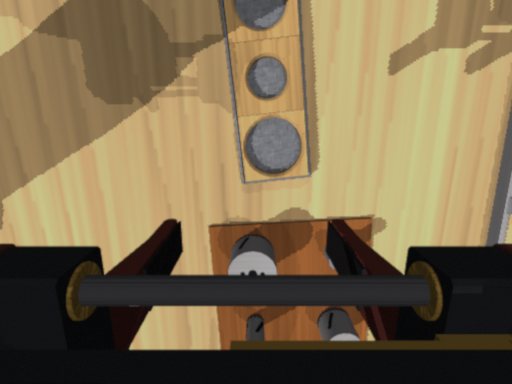

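The wrist view shows the tray: the 62 mm well is at about (273,145) and the 38 mm well at (267,77). Saw62 is at (253,262), between the fingers. I'll check these well positions against the top-camera ones.

```bash
python3 - <<'E'
from h import *
c=dict(np.load("w1.npz")); hsv=cv2.cvtColor(c["color"],cv2.COLOR_RGB2HSV)
print(proj(c,[[.4988,.068,.016],[.4903,.1496,.016],[.4737,-.0825,.062]]).round(1))
m=(hsv[:,:,1]<70).astype(np.uint8)*255; m[:,:225]=0;m[:,320:]=0;m[180:]=0
m=cv2.morphologyEx(m,cv2.MORPH_OPEN,np.ones((7,7)))
for k in cv2.findContours(m,cv2.RETR_EXTERNAL,cv2.CHAIN_APPROX_NONE)[0]:
    if cv2.contourArea(k)<300: continue
    (x,y),r=cv2.minEnclosingCircle(k); M=cv2.moments(k); u=[M["m10"]/M["m00"],M["m01"]/M["m00"]]
    print(x,y,r,u,ray(c,[u],.016).round(4), (c["origin"][2]-.016)/c["fx"]*(2*r+1))
E
```

```text
[[270.7 148.2]
 [264.3  79.8]
 [251.6 273. ]]
272.9383544921875 144.69862365722656 27.939830780029297 [272.96958584987055, 144.93011216566006] [[0.5016 0.0721 0.016 ]] 0.07308887071774918
266.5 77.34615325927734 20.40900993347168 [266.72306824591084, 77.42681895093062] [[0.4932 0.1523 0.016 ]] 0.05373505685331897
260.0 4.5 25.401870727539062 [259.7865251363703, 12.043638508034793] [[0.4849 0.222  0.016 ]] 0.06656644674138966
```

```bash
python3 - <<'E'
from h import *
c=dict(np.load("scene0.npz")); hsv=cv2.cvtColor(c["color"],cv2.COLOR_RGB2HSV)
P=proj(c,[[.4735,.3122,.016],[.4817,.2311,.016],[.4902,.1496,.016],[.4988,.068,.016]]); print(P.round(1))
m=(hsv[:,:,1]<70).astype(np.uint8)*255; m=cv2.morphologyEx(m,cv2.MORPH_OPEN,np.ones((3,3)))
n,l,st,ce=cv2.connectedComponentsWithStats(m)
for i in range(1,n):
    if st[i,4]>80 and 255<ce[i,0]<410 and 180<ce[i,1]<245: print(st[i],ce[i].round(1),ray(c,[ce[i]],.016).round(4))
i=c["color"][:,:,::-1].copy()
cv2.imwrite("pics/z3.png",cv2.resize(i[180:250,250:415],None,fx=4.5,fy=4.5,interpolation=cv2.INTER_CUBIC))
# saws tops
T=proj(c,[[.4737,-.0825,.062],[.477,-.1953,.062],[.4838,-.3137,.062],[.597,-.1964,.062]]);print(T.round(1))
cv2.imwrite("pics/z4.png",cv2.resize(i[130:220,110:260],None,fx=5,fy=5,interpolation=cv2.INTER_CUBIC))
E
```

```text
[[381.9 222.2]
 [347.4 213.8]
 [314.  205.7]
 [281.9 197.9]]
[268 191  29  20 434] [281.8 200.8] [[0.5077 0.0716 0.016 ]]
[305 203  19  13 194] [314.1 208.6] [[0.499  0.1529 0.016 ]]
[259 209 142  40 673] [330.3 228.8] [[0.5414 0.2081 0.016 ]]
[336 209  24  17 327] [347.6 216.9] [[0.4909 0.2345 0.016 ]]
[376 221  14  10 111] [382.4 225.4] [[0.4822 0.3156 0.016 ]]
[[231.8 161.2]
 [193.2 150.1]
 [154.4 139.8]
 [167.2 179.8]]
```

View pics/z4.png

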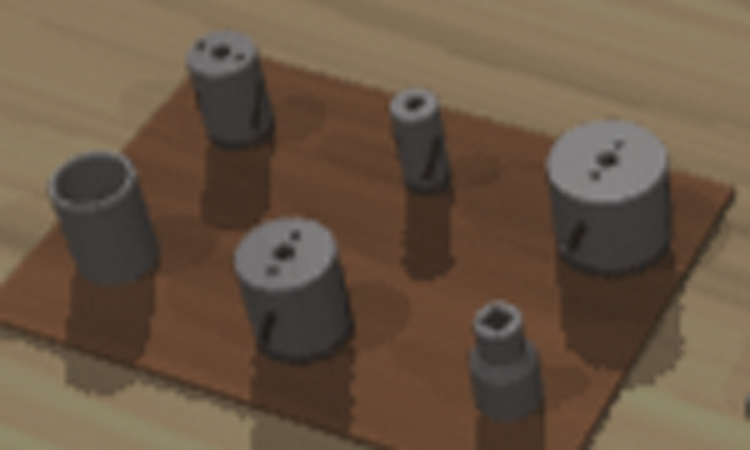

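Emit:
step_arm(travel=[[-0.04,0,-1],[-0.04,0.3,-1],[-0.04,0.7,-1],[-0.03,0.9,-1],[0,1,-0.7],[0,0.2,0],[0,0,0]], delta_rot=[[0,0,0],[0,0,0],[0,0,0],[0,0,0],[0,0,0],[0,0,0],[0,0,0]], claw=[1,1,1,1,1,1,1])

```text
t: 4.95
eef_pos: [0.4751, -0.0785, 0.1453]
tcp_rot: [0.707, -0.707, 0.0, -0.0]
ft_force: [-0.3, 0.0, 0.8]
grip_width: 0.0879
```

```bash
python3 st.py 0.4745 -0.082 0.033; python3 - <<'E'
from plant import eyes; import cv2,numpy as np
c=eyes.camera("wrist"); np.savez("w2.npz",**c); cv2.imwrite("pics/w2.png",c["color"][:,:,::-1])
from h import *
print(proj(c,[[.4737,-.0825,.062],[.4737+.031,-.0825,.062],[.4737-.031,-.0825,.062]]))
E
```

```text
t 4.95 p [ 0.4751 -0.0785  0.1453] yaw -0.03 y [-0.  0. -1.] F [-0.3  0.   0.8] w 0.0879 q [-0.43  0.29  0.56  2.11 -0.21  0.8   0.25]
units [-0.02  4.49 -0.14]
[[253.90330467 203.44034903]
 [288.69202706 203.44561521]
 [219.11988567 203.43508366]]
```

View pics/w2.png

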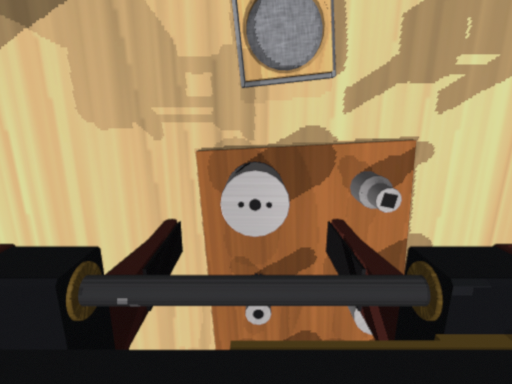

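Saw62's face is centred at (255,204), and the top-camera prediction was (254,203), so the two agree. I'll go down and grip.

Emit:
step_arm(travel=[[0,1,-0.14],[0,1,0],[0,1,0],[0,0.8,0],[0,0.5,0],[0,0.2,0],[0,0,0]], delta_rot=[[0,0,0],[0,0,0],[0,0,0],[0,0,0],[0,0,0],[0,0,0],[0,0,0]], claw=[1,1,1,1,1,1,1])

```text
t: 5.88
eef_pos: [0.4752, -0.0831, 0.033]
tcp_rot: [0.707, -0.707, 0.0, -0.001]
ft_force: [0.4, -0.7, -0.9]
grip_width: 0.0876
```

Emit:
step_arm(travel=[[0,0,0],[0,0,0],[0,0,0],[0,0,0]], delta_rot=[[0,0,0],[0,0,0],[0,0,0],[0,0,0]], claw=[0.4,0,-1,-1])

```text
t: 6.38
eef_pos: [0.4752, -0.0833, 0.0329]
tcp_rot: [0.707, -0.707, 0.0, -0.001]
ft_force: [-0.3, 0.4, 2.5]
grip_width: 0.0616
```

```bash
python3 st.py 0.4998 0.069 0.033; python3 - <<'E'
from h import *
c=dict(np.load("w2.npz")); print(ray(c,[[285,32]],.016),ray(c,[[255,203.8]],.062))
E
```

```text
t 6.38 p [ 0.4752 -0.0833  0.0329] yaw -0.11 y [ 0.001  0.    -1.   ] F [-0.3  0.4  2.5] w 0.0616 q [-0.3   0.49  0.43  2.18 -0.39  0.55  0.41]
units [ 0.97 -0.    6.09]
[[0.50210797 0.067263   0.016     ]] [[ 0.47467766 -0.08283412  0.062     ]]
```

Emit:
step_arm(travel=[[0,-0.4,0],[0,-0.8,0],[0,-1,0],[0.1,-0.8,0.5],[0.3,0,1],[0.3,0,1],[0.3,0,1],[0,0,1]], delta_rot=[[0,0,0],[0,0,0],[0,0,0],[0,0,0],[0,0,0],[0,0,0],[0,0,0],[0,0,0]], claw=[-1,-1,-1,-1,-1,-1,-1,-1])

```text
t: 7.38
eef_pos: [0.5002, 0.0299, 0.108]
tcp_rot: [-0.707, 0.707, -0.001, 0.001]
ft_force: [-0.5, -0.3, -2.3]
grip_width: 0.0618
```

Emit:
step_arm(travel=[[0,0,0.8],[0,0,0.5],[0,0,0.2],[0,0,0],[0,0,0]], delta_rot=[[0,0,0],[0,0,0],[0,0,0],[0,0,0],[0,0,0]], claw=[-1,-1,-1,-1,-1])

```text
t: 8.0
eef_pos: [0.5001, 0.0657, 0.1077]
tcp_rot: [-0.707, 0.707, -0.001, 0.001]
ft_force: [0.3, -0.7, -1.7]
grip_width: 0.0616
```

```bash
python3 st.py 0.5003 0.0677 0.035; python3 - <<'E'
from plant import eyes; import cv2,numpy as np
c=eyes.camera("wrist"); cv2.imwrite("pics/w3.png",c["color"][:,:,::-1])
c=eyes.camera("scene"); cv2.imwrite("pics/s3.png",cv2.resize(c["color"][80:260,200:440,::-1],None,fx=3,fy=3))
E
```

```text
t 8.0 p [0.5001 0.0657 0.1077] yaw -0.19 y [-0. -0. -1.] F [ 0.3 -0.7 -1.7] w 0.0616 q [-0.67  0.38  0.51  2.09 -0.27  0.73  0.01]
units [0.01 2.91 0.08]
```

View pics/s3.png

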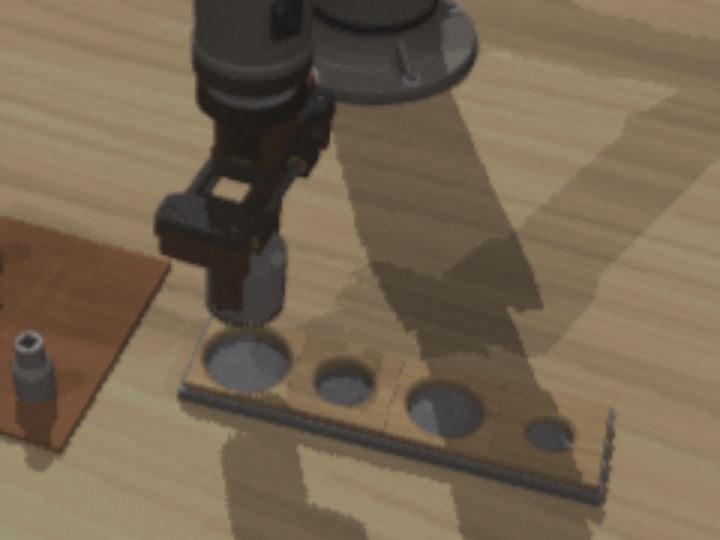

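View pics/w3.png

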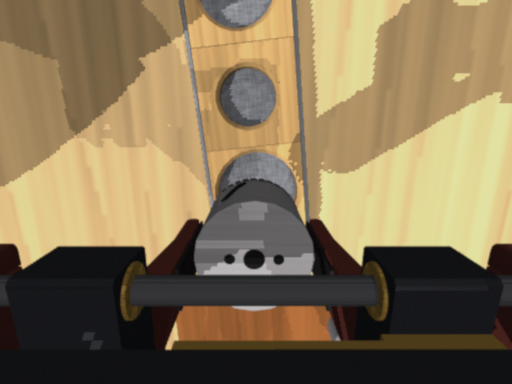

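The saw is held upright above well62. Lowering it.

Emit:
step_arm(travel=[[0,0.6,0.08],[0,0.8,0],[0,0.6,0],[0,0.4,0],[0,0.3,0],[0,0.2,0],[0,0,0]], delta_rot=[[0,0,0],[0,0,0],[0,0,0],[0,0,0],[0,0,0],[0,0,0],[0,0,0]], claw=[-1,-1,-1,-1,-1,-1,-1])

```text
t: 8.98
eef_pos: [0.5001, 0.0686, 0.035]
tcp_rot: [-0.707, 0.707, -0.001, 0.001]
ft_force: [1.2, -0.6, -2.0]
grip_width: 0.0614
```

```bash
python3 st.py 0.5003 0.0677 0.034
```

```text
t 8.97 p [0.5001 0.0686 0.035 ] yaw -0.12 y [-0. -0. -1.] F [ 1.2 -0.6 -2. ] w 0.0614 q [-0.6   0.51  0.42  2.12 -0.37  0.58  0.09]
units [ 0.01  0.04 -0.04]
```

Emit:
step_arm(travel=[[0,0.04,0],[0,0,0],[0,0,0],[0,0,0],[0,-0.4,0],[0,-0.8,0],[0,-1,-0.2],[0,-0.9,-0.6]], delta_rot=[[0,0,0],[0,0,0],[0,0,0],[0,0,0],[0,0,0],[0,0,0],[0,0,0],[0,0,0]], claw=[-1,0.6,1,1,1,1,1,1])

```text
t: 9.98
eef_pos: [0.5003, 0.0491, 0.1131]
tcp_rot: [0.707, -0.707, -0.0, -0.0]
ft_force: [0.5, 0.0, 0.2]
grip_width: 0.0879
```

```bash
python3 st.py 0.5975 -0.1963 0.12; python3 - <<'E'
from plant import eyes; import cv2,numpy as np
c=eyes.camera("wrist"); cv2.imwrite("pics/w4.png",c["color"][:,:,::-1])
E
```

```text
t 9.97 p [0.5003 0.0491 0.1131] yaw -0.04 y [ 0.001  0.    -1.   ] F [0.5 0.  0.2] w 0.0879 q [-0.64  0.37  0.52  2.09 -0.27  0.74  0.04]
units [ 3.89 -0.28 -9.81]
```

View pics/w4.png

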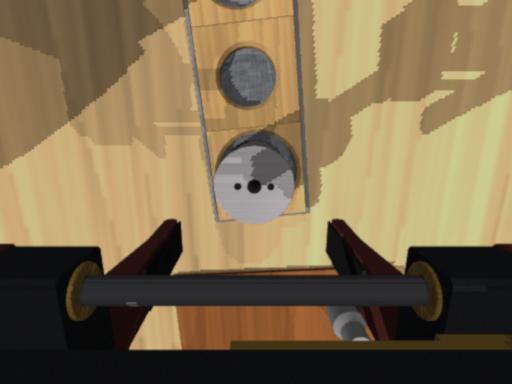

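Saw62 stands in its well (face at (255,185)). Saw50 is next.

Emit:
step_arm(travel=[[0.4,0,-1],[0.5,0,-1],[0.5,0,-1],[0.5,0,-1],[0.5,0,-1],[0.5,0,-1],[0.5,0,-1],[0.49,0,-1]], delta_rot=[[0,0,0],[0,0,0],[0,0,0],[0,0,0],[0,0,0],[0,0,0],[0,0,0],[0,0,0]], claw=[1,1,1,1,1,1,1,1])

```text
t: 11.02
eef_pos: [0.5973, -0.1521, 0.1117]
tcp_rot: [0.707, -0.707, 0.001, -0.001]
ft_force: [0.8, 0.2, 0.2]
grip_width: 0.0878
```

Emit:
step_arm(travel=[[0,0,-0.9],[0,0,-0.6],[0,0,-0.3],[0,0,0]], delta_rot=[[0,0,0],[0,0,0],[0,0,0],[0,0,0]], claw=[1,1,1,1])

```text
t: 11.52
eef_pos: [0.5967, -0.1965, 0.1117]
tcp_rot: [0.707, -0.707, 0.001, -0.001]
ft_force: [0.3, 0.0, -0.1]
grip_width: 0.0879
```

```bash
python3 st.py 0.5975 -0.1963 0.033
```

```text
t 11.53 p [ 0.5967 -0.1965  0.1117] yaw -0.14 y [-0.  0. -1.] F [ 0.3  0.  -0.1] w 0.0879 q [-0.14  0.57  0.5   1.79 -0.35  0.87  0.52]
units [0.03 3.15 0.01]
```

Emit:
step_arm(travel=[[0.03,0.8,0],[0,1,0],[0,0.8,0],[0,0.4,0],[0,0.15,0],[0,0,0]], delta_rot=[[0,0,0],[0,0,0],[0,0,0],[0,0,0],[0,0,0],[0,0,0]], claw=[1,1,1,1,1,1])

```text
t: 12.28
eef_pos: [0.5978, -0.1967, 0.0331]
tcp_rot: [-0.707, 0.707, -0.001, 0.001]
ft_force: [0.2, 0.2, 0.6]
grip_width: 0.0878
```

Emit:
step_arm(travel=[[0,0,0],[0,0,0],[0,0,0],[0,0,0],[0,0,0]], delta_rot=[[0,0,0],[0,0,0],[0,0,0],[0,0,0],[0,0,0]], claw=[0.4,0,-1,-1,-1])

```text
t: 12.9
eef_pos: [0.5979, -0.1966, 0.0331]
tcp_rot: [-0.707, 0.707, -0.001, 0.001]
ft_force: [-0.3, 1.0, 0.2]
grip_width: 0.0496
```

```bash
python3 st.py 0.4830 0.2315 0.12
```

```text
t 12.9 p [ 0.5979 -0.1966  0.0331] yaw -0.11 y [ 0. -0. -1.] F [-0.3  1.   0.2] w 0.0496 q [-0.1   0.67  0.44  1.83 -0.41  0.73  0.57]
units [-4.63 -3.48 17.11]
```

Emit:
step_arm(travel=[[0,-0.4,0],[0,-0.8,0],[0,-1,0],[0,-1,0.3],[0,-0.4,0.8],[-0.3,0,1],[-0.3,0,1],[-0.3,0,1]], delta_rot=[[0,0,0],[0,0,0],[0,0,0],[0,0,0],[0,0,0],[0,0,0],[0,0,0],[0,0,0]], claw=[-1,-1,-1,-1,-1,-1,-1,-1])

```text
t: 13.9
eef_pos: [0.5753, -0.0934, 0.1243]
tcp_rot: [0.707, -0.707, 0.0, -0.001]
ft_force: [0.9, 0.6, -0.9]
grip_width: 0.0498
```

Emit:
step_arm(travel=[[-0.4,0,1],[-0.4,0,1],[-0.4,0,1],[-0.5,0,1],[-0.5,0,1],[-0.5,0,1],[-0.5,0,1],[-0.5,0,1]], delta_rot=[[0,0,0],[0,0,0],[0,0,0],[0,0,0],[0,0,0],[0,0,0],[0,0,0],[0,0,0]], claw=[-1,-1,-1,-1,-1,-1,-1,-1])

```text
t: 14.9
eef_pos: [0.4832, 0.1069, 0.1242]
tcp_rot: [0.707, -0.707, 0.0, -0.001]
ft_force: [0.6, 0.5, -0.7]
grip_width: 0.0496
```

Emit:
step_arm(travel=[[0,0,1],[0,0,1],[0,0,1],[0,0,1],[0,0,0.7],[0,0,0.3],[0,0,0],[0,0,0]], delta_rot=[[0,0,0],[0,0,0],[0,0,0],[0,0,0],[0,0,0],[0,0,0],[0,0,0],[0,0,0]], claw=[-1,-1,-1,-1,-1,-1,-1,-1])

```text
t: 15.9
eef_pos: [0.4835, 0.23, 0.1229]
tcp_rot: [-0.707, 0.707, -0.001, 0.001]
ft_force: [-0.1, -0.3, -2.1]
grip_width: 0.0495
```

```bash
python3 st.py 0.4830 0.2315 0.035;  python3 - <<'E'
from plant import eyes; import cv2,numpy as np
c=eyes.camera("wrist"); cv2.imwrite("pics/w5.png",c["color"][:,:,::-1])
E
```

```text
t 15.9 p [0.4835 0.23   0.1229] yaw -0.19 y [-0. -0. -1.] F [-0.1 -0.3 -2.1] w 0.0495 q [-0.95  0.4   0.49  2.01 -0.26  0.79 -0.31]
units [-0.02  3.52  0.06]
```

View pics/w5.png

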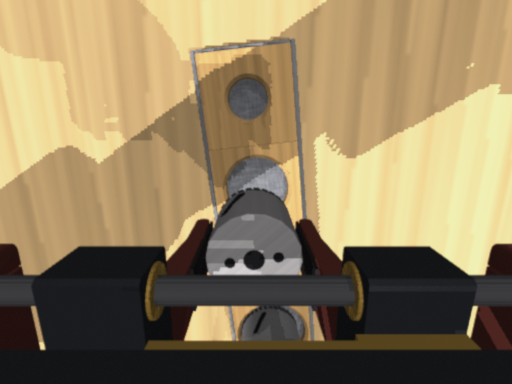

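Emit:
step_arm(travel=[[0,0.7,0.06],[0,1,0],[0,0.8,0],[0,0.5,0],[0,0.3,0],[0,0.2,0],[0,0,0]], delta_rot=[[0,0,0],[0,0,0],[0,0,0],[0,0,0],[0,0,0],[0,0,0],[0,0,0]], claw=[-1,-1,-1,-1,-1,-1,-1])

```text
t: 16.82
eef_pos: [0.4835, 0.2327, 0.0354]
tcp_rot: [0.707, -0.707, 0.001, -0.001]
ft_force: [0.0, -1.2, -0.5]
grip_width: 0.0491
```

```bash
python3 st.py 0.4830 0.2315 0.034
```

```text
t 16.82 p [0.4835 0.2327 0.0354] yaw -0.12 y [ 0.  0. -1.] F [ 0.  -1.2 -0.5] w 0.0491 q [-0.88  0.54  0.4   2.05 -0.36  0.62 -0.24]
units [-0.02  0.06 -0.05]
```

Saw50 is in its well with no contact force. I'll release it and go for saw38.

Emit:
step_arm(travel=[[0,0.05,0],[0,0,0],[0,0,0],[0,0,0],[0,0,0],[0,-0.4,0],[0,-0.8,0],[0,-1,0]], delta_rot=[[0,0,0],[0,0,0],[0,0,0],[0,0,0],[0,0,0],[0,0,0],[0,0,0],[0,0,0]], claw=[-1,0.6,1,1,1,1,1,1])

```text
t: 17.82
eef_pos: [0.4833, 0.2324, 0.09]
tcp_rot: [-0.707, 0.707, -0.001, 0.001]
ft_force: [1.1, 0.2, -0.0]
grip_width: 0.0879
```

Emit:
step_arm(travel=[[0,-0.8,-0.5],[0,-0.3,-1],[0,0,-1],[0,0,-1],[0,0,-1],[0,0,-1],[0,0,-1],[0,0,-1]], delta_rot=[[0,0,0],[0,0,0],[0,0,0],[0,0,0],[0,0,0],[0,0,0],[0,0,0],[0,0,0]], claw=[1,1,1,1,1,1,1,1])

```text
t: 18.82
eef_pos: [0.4822, 0.0429, 0.1164]
tcp_rot: [-0.707, 0.707, -0.002, 0.001]
ft_force: [0.3, 0.5, 0.2]
grip_width: 0.0876
```

Emit:
step_arm(travel=[[0,0,-1],[0,0,-1],[0,0,-1],[0,0,-1],[0,0,-1],[0,0,-1],[0,0,-1],[0,0,-1]], delta_rot=[[0,0,0],[0,0,0],[0,0,0],[0,0,0],[0,0,0],[0,0,0],[0,0,0],[0,0,0]], claw=[1,1,1,1,1,1,1,1])

```text
t: 19.82
eef_pos: [0.4814, -0.1568, 0.1165]
tcp_rot: [0.707, -0.707, 0.002, -0.001]
ft_force: [0.1, -0.4, 0.1]
grip_width: 0.0876
```

```bash
python3 st.py 0.4843 -0.3136 0.12;  python3 - <<'E'
from plant import eyes; import cv2,numpy as np
c=eyes.camera("top"); np.savez("top6.npz",**c); cv2.imwrite("pics/t6.png",cv2.resize(c["color"][130:250,125:405,::-1],None,fx=2.8,fy=2.8))
E
```

```text
t 19.82 p [ 0.4814 -0.1568  0.1165] yaw -0.2 y [-0.001  0.    -1.   ] F [ 0.1 -0.4  0.1] w 0.0876 q [-0.26  0.38  0.56  2.08 -0.29  0.76  0.48]
units [ 0.14 -0.14 -6.27]
```

View pics/t6.png

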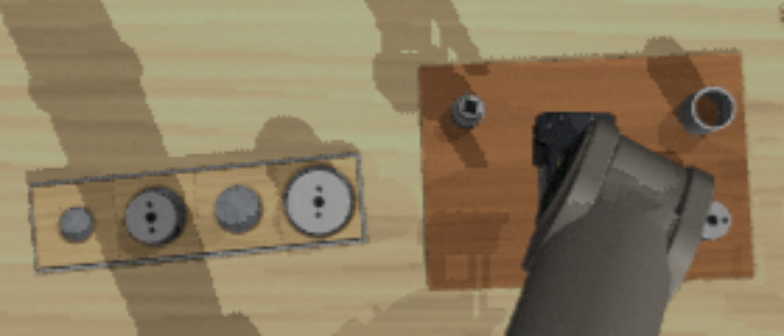

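The top view shows saw62 at crop (318,202) and saw50 at (151,217), both upright and centred in their wells. The look-alikes haven't moved.

Emit:
step_arm(travel=[[0.07,0,-1],[0.07,0,-1],[0,0,-1],[0,0,-1],[0,0,-0.9],[0,0,-0.7],[0,0,-0.4],[0,0,-0.25]], delta_rot=[[0,0,0],[0,0,0],[0,0,0],[0,0,0],[0,0,0],[0,0,0],[0,0,0],[0,0,0]], claw=[1,1,1,1,1,1,1,1])

```text
t: 20.88
eef_pos: [0.4857, -0.3113, 0.1165]
tcp_rot: [0.707, -0.707, 0.001, -0.001]
ft_force: [0.4, 1.1, -0.1]
grip_width: 0.0876
```

Emit:
step_arm(travel=[[0,0.4,0],[0,0.6,0]], delta_rot=[[0,0,0],[0,0,0]], claw=[1,1])

```text
t: 21.12
eef_pos: [0.4862, -0.3103, 0.0908]
tcp_rot: [0.707, -0.707, 0.0, -0.0]
ft_force: [-1.0, -0.5, 0.2]
grip_width: 0.0878
```

```bash
python3 st.py 0.4843 -0.3136 0.033
```

```text
t 21.12 p [ 0.4862 -0.3103  0.0908] yaw -0.06 y [ 0.  0. -1.] F [-1.  -0.5  0.2] w 0.0878 q [ 0.06  0.53  0.53  1.93 -0.37  0.78  0.8 ]
units [-0.08  2.31 -0.13]
```

Emit:
step_arm(travel=[[-0.08,0.6,-0.13],[0,0.8,0],[0,0.6,0],[0,0.31,0],[0,0,0]], delta_rot=[[0,0,0],[0,0,0],[0,0,0],[0,0,0],[0,0,0]], claw=[1,1,1,1,1])

```text
t: 21.75
eef_pos: [0.4836, -0.3142, 0.0333]
tcp_rot: [0.707, -0.707, 0.001, -0.0]
ft_force: [0.2, -0.1, 0.3]
grip_width: 0.0876
```

Emit:
step_arm(travel=[[0,0,0],[0,0,0],[0,0,0],[0,0,0],[0,0,0],[0,0,0]], delta_rot=[[0,0,0],[0,0,0],[0,0,0],[0,0,0],[0,0,0],[0,0,0]], claw=[0.2,-0.1,-1,-1,-1,-1])

```text
t: 22.5
eef_pos: [0.4841, -0.3144, 0.034]
tcp_rot: [-0.707, 0.707, -0.001, 0.001]
ft_force: [0.9, 0.5, 1.4]
grip_width: 0.0373
```

```bash
python3 st.py 0.4912 0.1500 0.13
```

```text
t 22.5 p [ 0.4841 -0.3144  0.034 ] yaw -0.11 y [ 0. -0. -1.] F [0.9 0.5 1.4] w 0.0373 q [ 0.11  0.61  0.47  1.96 -0.43  0.67  0.85]
units [ 0.25 -3.84 18.57]
```

Emit:
step_arm(travel=[[0,-0.4,0],[0,-0.8,0],[0,-1,0],[0,-1,0.3],[0,-0.6,0.8],[0,0,1],[0,0,1],[0,0,1]], delta_rot=[[0,0,0],[0,0,0],[0,0,0],[0,0,0],[0,0,0],[0,0,0],[0,0,0],[0,0,0]], claw=[-1,-1,-1,-1,-1,-1,-1,-1])

```text
t: 23.5
eef_pos: [0.4842, -0.2113, 0.1303]
tcp_rot: [-0.707, 0.707, -0.0, 0.001]
ft_force: [-0.1, -0.3, -1.8]
grip_width: 0.0377
```

Emit:
step_arm(travel=[[0,0,1],[0,0,1],[0,0,1],[0.1,0,1],[0.1,0,1],[0.1,0,1],[0,0,1],[0,0,1]], delta_rot=[[0,0,0],[0,0,0],[0,0,0],[0,0,0],[0,0,0],[0,0,0],[0,0,0],[0,0,0]], claw=[-1,-1,-1,-1,-1,-1,-1,-1])

```text
t: 24.5
eef_pos: [0.4922, -0.0112, 0.1302]
tcp_rot: [0.707, -0.707, 0.0, -0.001]
ft_force: [0.3, 0.9, -0.8]
grip_width: 0.0375
```

Emit:
step_arm(travel=[[0,0,1],[0,0,1],[0,0,1],[0,0,1],[0,0,1],[0,0,0.8],[0,0,0.4],[0,0,0.15]], delta_rot=[[0,0,0],[0,0,0],[0,0,0],[0,0,0],[0,0,0],[0,0,0],[0,0,0],[0,0,0]], claw=[-1,-1,-1,-1,-1,-1,-1,-1])

```text
t: 25.5
eef_pos: [0.4924, 0.147, 0.1291]
tcp_rot: [-0.707, 0.707, -0.001, 0.001]
ft_force: [-0.6, -0.2, -0.9]
grip_width: 0.0375
```

Emit:
step_arm(travel=[[0,0,0],[0,0,0]], delta_rot=[[0,0,0],[0,0,0]], claw=[-1,-1])

```text
t: 25.75
eef_pos: [0.4923, 0.146, 0.1289]
tcp_rot: [-0.707, 0.707, -0.001, 0.001]
ft_force: [0.4, 0.1, -0.1]
grip_width: 0.0374
```

```bash
python3 st.py 0.4912 0.1500 0.036;  python3 - <<'E'
from plant import eyes; import cv2,numpy as np
c=eyes.camera("wrist"); cv2.imwrite("pics/w7.png",c["color"][:,:,::-1])
E
```

```text
t 25.75 p [0.4923 0.146  0.1289] yaw -0.19 y [-0. -0. -1.] F [ 0.4  0.1 -0.1] w 0.0374 q [-0.82  0.36  0.51  2.05 -0.25  0.78 -0.17]
units [-0.04  3.72  0.16]
```

View pics/w7.png

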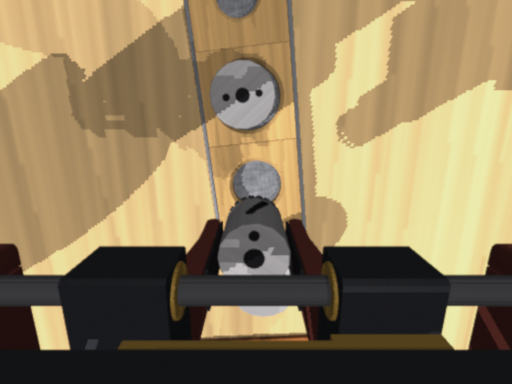

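Emit:
step_arm(travel=[[-0.04,0.7,0.1],[0,1,0],[0,0.8,0],[0,0.6,0],[0,0.4,0],[0,0.2,0],[0,0,0]], delta_rot=[[0,0,0],[0,0,0],[0,0,0],[0,0,0],[0,0,0],[0,0,0],[0,0,0]], claw=[-1,-1,-1,-1,-1,-1,-1])

```text
t: 26.68
eef_pos: [0.4919, 0.1497, 0.0363]
tcp_rot: [0.707, -0.707, 0.0, -0.001]
ft_force: [2.8, 0.9, -2.3]
grip_width: 0.0378
```

```bash
python3 st.py 0.4912 0.1495 0.035
```

```text
t 26.68 p [0.4919 0.1497 0.0363] yaw -0.12 y [ 0.001  0.    -1.   ] F [ 2.8  0.9 -2.3] w 0.0378 q [-0.74  0.52  0.41  2.1  -0.36  0.59 -0.08]
units [-0.03  0.05 -0.01]
```

Emit:
step_arm(travel=[[0,0.05,0],[0,0,0],[0,0,0],[0,0,0],[0,0,0],[0,-0.4,0],[0,-0.8,0],[0,-1,0]], delta_rot=[[0,0,0],[0,0,0],[0,0,0],[0,0,0],[0,0,0],[0,0,0],[0,0,0],[0,0,0]], claw=[-1,0.6,1,1,1,1,1,1])

```text
t: 27.68
eef_pos: [0.4911, 0.1492, 0.091]
tcp_rot: [-0.707, 0.707, -0.001, 0.001]
ft_force: [-0.2, 0.1, 0.1]
grip_width: 0.0875
```

Emit:
step_arm(travel=[[0,-0.8,-0.5],[0,-0.3,-1],[0,0,-1],[0,0,-1],[-0.1,0,-1],[-0.1,0,-1],[-0.1,0,-1],[-0.1,0,-1]], delta_rot=[[0,0,0],[0,0,0],[0,0,0],[0,0,0],[0,0,0],[0,0,0],[0,0,0],[0,0,0]], claw=[1,1,1,1,1,1,1,1])

```text
t: 28.68
eef_pos: [0.4809, -0.0389, 0.1183]
tcp_rot: [0.707, -0.707, 0.001, -0.001]
ft_force: [0.3, 0.5, -0.1]
grip_width: 0.0879
```

Emit:
step_arm(travel=[[-0.1,0,-1],[0,0,-1],[0,0,-1],[0,0,-1],[0,0,-0.9],[0,0,-0.6],[0,0,-0.3],[0,0,0]], delta_rot=[[0,0,0],[0,0,0],[0,0,0],[0,0,0],[0,0,0],[0,0,0],[0,0,0],[0,0,0]], claw=[1,1,1,1,1,1,1,1])

```text
t: 29.68
eef_pos: [0.4782, -0.1831, 0.1177]
tcp_rot: [0.707, -0.707, 0.001, -0.001]
ft_force: [0.0, 0.5, -0.1]
grip_width: 0.0875
```

```bash
python3 st.py 0.4778 -0.1955 0.033
```

```text
t 29.68 p [ 0.4782 -0.1831  0.1177] yaw -0.14 y [ 0.  0. -1.] F [ 0.   0.5 -0.1] w 0.0875 q [-0.21  0.39  0.56  2.07 -0.3   0.76  0.53]
units [-0.01  3.39 -0.5 ]
```

Emit:
step_arm(travel=[[0,0.5,-0.4],[0,0.9,0],[0,1,0],[0,0.6,0],[0,0.3,0],[0,0.1,0],[0,0,0]], delta_rot=[[0,0,0],[0,0,0],[0,0,0],[0,0,0],[0,0,0],[0,0,0],[0,0,0]], claw=[1,1,1,1,1,1,1])

```text
t: 30.55
eef_pos: [0.4784, -0.1932, 0.033]
tcp_rot: [-0.707, 0.707, -0.0, 0.001]
ft_force: [0.8, 0.1, -0.4]
grip_width: 0.0878
```

```bash
python3 st.py 0.4778 -0.1955 0.033
```

```text
t 30.55 p [ 0.4784 -0.1932  0.033 ] yaw -0.12 y [ 0.001 -0.    -1.   ] F [ 0.8  0.1 -0.4] w 0.0878 q [-0.1   0.54  0.46  2.1  -0.42  0.59  0.65]
units [-0.03 -0.   -0.09]
```

Emit:
step_arm(travel=[[-0.03,0,-0.09],[0,0,0],[0,0,0],[0,0,0],[0,0,0],[0,0,0],[0,0,0],[0,0,0]], delta_rot=[[0,0,0],[0,0,0],[0,0,0],[0,0,0],[0,0,0],[0,0,0],[0,0,0],[0,0,0]], claw=[0.4,0,-0.2,-1,-1,-1,-1,-1])

```text
t: 31.55
eef_pos: [0.4776, -0.1954, 0.0327]
tcp_rot: [-0.707, 0.707, -0.001, 0.001]
ft_force: [0.7, -0.2, 0.3]
grip_width: 0.0256
```

```bash
python3 st.py 0.4748 0.3126 0.13
```

```text
t 31.55 p [ 0.4776 -0.1954  0.0327] yaw -0.11 y [ 0. -0. -1.] F [ 0.7 -0.2  0.3] w 0.0256 q [-0.1   0.54  0.46  2.1  -0.42  0.59  0.66]
units [-0.15 -3.89 20.32]
```

Emit:
step_arm(travel=[[0,-0.4,0],[0,-0.8,0],[0,-1,0],[0,-1,0.3],[0,-0.6,0.8],[0,0,1],[0,0,1],[0,0,1]], delta_rot=[[0,0,0],[0,0,0],[0,0,0],[0,0,0],[0,0,0],[0,0,0],[0,0,0],[0,0,0]], claw=[-1,-1,-1,-1,-1,-1,-1,-1])

```text
t: 32.55
eef_pos: [0.4773, -0.0921, 0.1282]
tcp_rot: [0.707, -0.707, 0.001, -0.001]
ft_force: [-0.8, 0.0, -0.6]
grip_width: 0.0254
```

Emit:
step_arm(travel=[[0,0,1],[0,0,1],[0,0,1],[0,0,1],[0,0,1],[0,0,1],[0,0,1],[0,0,1]], delta_rot=[[0,0,0],[0,0,0],[0,0,0],[0,0,0],[0,0,0],[0,0,0],[0,0,0],[0,0,0]], claw=[-1,-1,-1,-1,-1,-1,-1,-1])

```text
t: 33.55
eef_pos: [0.4777, 0.1078, 0.1281]
tcp_rot: [0.707, -0.707, 0.001, -0.001]
ft_force: [-0.2, 0.9, -1.1]
grip_width: 0.0256
```

Emit:
step_arm(travel=[[-0.15,0,1],[0,0,1],[0,0,1],[0,0,1],[0,0,1],[0,0,1],[0,0,1],[0,0,0.6]], delta_rot=[[0,0,0],[0,0,0],[0,0,0],[0,0,0],[0,0,0],[0,0,0],[0,0,0],[0,0,0]], claw=[-1,-1,-1,-1,-1,-1,-1,-1])

```text
t: 34.55
eef_pos: [0.4744, 0.2991, 0.1277]
tcp_rot: [0.707, -0.707, 0.0, -0.0]
ft_force: [0.1, -0.4, -1.6]
grip_width: 0.0254
```

Emit:
step_arm(travel=[[0,0,0.4],[0,0,0.2],[0,0,0],[0,0,0]], delta_rot=[[0,0,0],[0,0,0],[0,0,0],[0,0,0]], claw=[-1,-1,-1,-1])

```text
t: 35.05
eef_pos: [0.4748, 0.3113, 0.1277]
tcp_rot: [-0.707, 0.707, -0.001, 0.001]
ft_force: [1.1, 0.8, -2.5]
grip_width: 0.0253
```

```bash
python3 st.py 0.4748 0.3126 0.035;  python3 - <<'E'
from plant import eyes; import cv2,numpy as np
c=eyes.camera("wrist"); cv2.imwrite("pics/w8.png",c["color"][:,:,::-1])
E
```

```text
t 35.05 p [0.4748 0.3113 0.1277] yaw -0.18 y [-0. -0. -1.] F [ 1.1  0.8 -2.5] w 0.0253 q [-1.05  0.44  0.46  1.93 -0.26  0.83 -0.45]
units [0.   3.71 0.05]
```

View pics/w8.png

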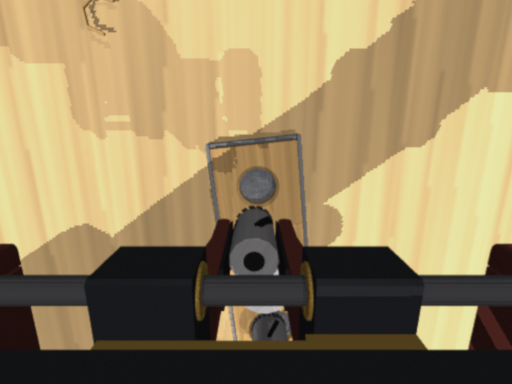

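Emit:
step_arm(travel=[[0.02,0.7,0.03],[0,1,0],[0,0.8,0],[0,0.6,0],[0,0.4,0],[0,0.2,0],[0,0,0]], delta_rot=[[0,0,0],[0,0,0],[0,0,0],[0,0,0],[0,0,0],[0,0,0],[0,0,0]], claw=[-1,-1,-1,-1,-1,-1,-1])

```text
t: 35.98
eef_pos: [0.4765, 0.3151, 0.0351]
tcp_rot: [0.708, -0.706, -0.001, -0.002]
ft_force: [4.0, 6.4, -3.6]
grip_width: 0.0257
```

```bash
python3 st.py 0.4748 0.3126 0.034
```

```text
t 35.98 p [0.4765 0.3151 0.0351] yaw -0.07 y [ 0.003  0.003 -1.   ] F [ 4.   6.4 -3.6] w 0.0257 q [-0.99  0.58  0.38  1.97 -0.35  0.65 -0.38]
units [-0.07  0.04 -0.1 ]
```

Emit:
step_arm(travel=[[0.06,0,0.1],[0,0,0],[0,0,0]], delta_rot=[[0,0,0],[0,0,0],[0,0,0]], claw=[-1,-1,-1])

```text
t: 36.35
eef_pos: [0.4767, 0.3155, 0.0351]
tcp_rot: [0.707, -0.707, 0.001, -0.001]
ft_force: [1.8, 2.6, -2.3]
grip_width: 0.0254
```

```bash
python3 st.py 0.4748 0.3126 0.034;  python3 - <<'E'
from plant import eyes; import cv2,numpy as np
c=eyes.camera("scene"); cv2.imwrite("pics/s9.png",cv2.resize(c["color"][130:260,240:420,::-1],None,fx=4,fy=4))
c=eyes.camera("wrist"); cv2.imwrite("pics/w9.png",c["color"][:,:,::-1])
E
```

```text
t 36.35 p [0.4767 0.3155 0.0351] yaw -0.12 y [ 0.  0. -1.] F [ 1.8  2.6 -2.3] w 0.0254 q [-0.99  0.59  0.39  1.97 -0.35  0.66 -0.38]
units [-0.08  0.04 -0.12]
```

View pics/s9.png

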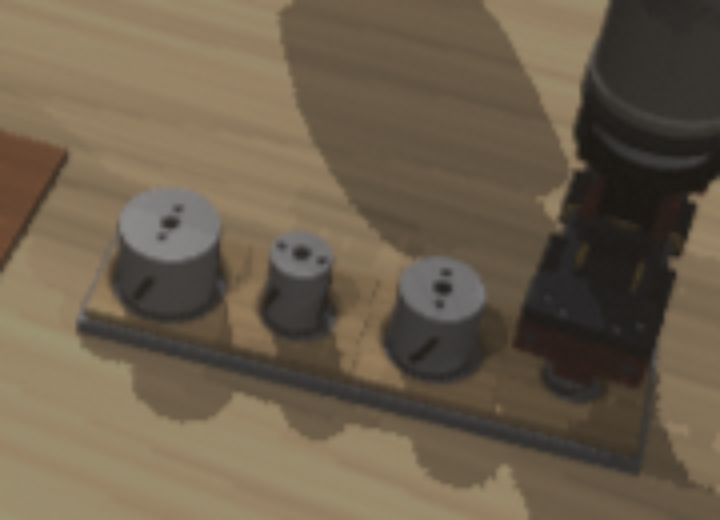

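View pics/w9.png

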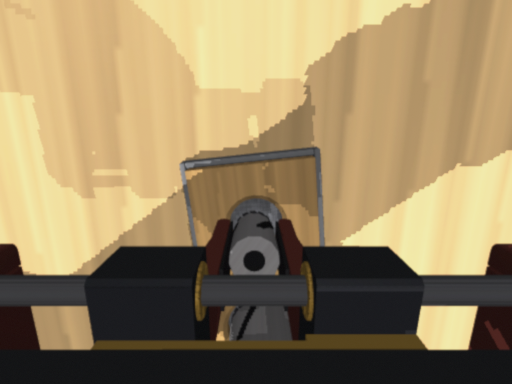

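Emit:
step_arm(travel=[[0.04,0,0.1],[0,0,0],[0,0,0]], delta_rot=[[0,0,0],[0,0,0],[0,0,0]], claw=[-1,-1,-1])

```text
t: 36.83
eef_pos: [0.4775, 0.3175, 0.0351]
tcp_rot: [-0.707, 0.707, -0.001, 0.001]
ft_force: [-0.5, 0.4, -0.5]
grip_width: 0.0256
```

```bash
python3 st.py 0.4748 0.3126 0.034;  python3 - <<'E'
from plant import manip
print(manip.state()["moment"])
E
```

```text
t 36.83 p [0.4775 0.3175 0.0351] yaw -0.13 y [-0.    -0.001 -1.   ] F [-0.5  0.4 -0.5] w 0.0256 q [-0.99  0.59  0.39  1.96 -0.35  0.66 -0.39]
units [-0.11  0.04 -0.2 ]
[-0.06843803  0.03294651 -0.02815212]
```

Emit:
step_arm(travel=[[0,0.05,0],[0,0,0],[0,0,0],[0,0,0],[0,0,0],[0,-0.3,0],[0,-0.6,0],[0,-1,0]], delta_rot=[[0,0,0],[0,0,0],[0,0,0],[0,0,0],[0,0,0],[0,0,0],[0,0,0],[0,0,0]], claw=[-1,-0.2,0.2,0.6,0.6,0.6,0.6,0.6])

```text
t: 37.83
eef_pos: [0.4775, 0.3177, 0.0824]
tcp_rot: [-0.707, 0.707, -0.001, 0.001]
ft_force: [0.1, 0.9, -0.3]
grip_width: 0.0703
```

Emit:
step_arm(travel=[[0,-1,0.5],[0,-1,1],[0,-1,1],[0,0,1],[0,0,1],[0,0,1],[0,0,0.5],[0,0,0]], delta_rot=[[0,0,0],[0,0,0],[0,0,0],[0,0,0],[0,0,0],[0,0,0],[0,0,0],[0,0,0]], claw=[1,1,1,1,1,1,1,1])

```text
t: 38.83
eef_pos: [0.4777, 0.4684, 0.1568]
tcp_rot: [0.707, -0.707, 0.0, -0.0]
ft_force: [-0.1, 0.5, 0.6]
grip_width: 0.0877
```

```bash
python3 st.py;  python3 - <<'E'
from plant import eyes; import cv2,numpy as np
c=eyes.camera("scene"); np.savez("s10.npz",**c); a=cv2.resize(c["color"][120:260,100:420,::-1],None,fx=2.5,fy=2.5)
c=eyes.camera("top"); np.savez("t10.npz",**c); b=cv2.resize(c["color"][140:240,125:405,::-1],None,fx=2.8,fy=2.5); b=cv2.resize(b,(800,240))
cv2.imwrite("pics/f10.png",np.vstack([a,b]))
E
```

```text
t 38.83 p [0.4777 0.4684 0.1568] yaw -0.05 y [ 0.  0. -1.] F [-0.1  0.5  0.6] w 0.0877 q [-1.18  0.56  0.45  1.66 -0.28  0.99 -0.64]
```

View pics/f10.png

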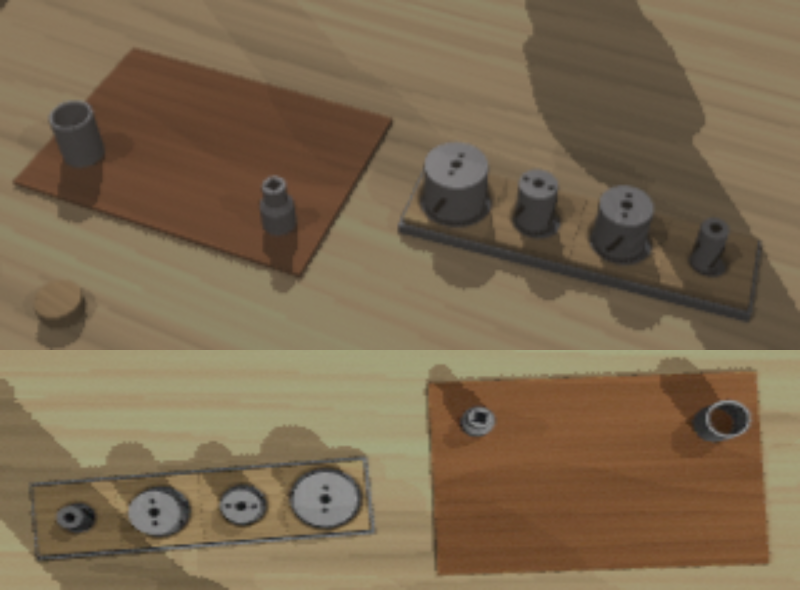

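The last view shows all four saws standing in their wells and both look-alikes where they were. I'll check seated heights and centring with two views.

```bash
python3 - <<'E'
from h import *
t=dict(np.load("t10.npz"));s=dict(np.load("s10.npz"))
W={26:(.4735,.3122),38:(.4903,.1496),50:(.4817,.2311),62:(.4988,.068)}
ht=cv2.cvtColor(t["color"],cv2.COLOR_RGB2HSV)
hs=cv2.cvtColor(s["color"],cv2.COLOR_RGB2HSV)
def near(c,h,p,r,vmin):
    u=proj(c,[[*p,.063]])[0]; m=((h[:,:,1]<60)&(h[:,:,2]>vmin)).astype(np.uint8)*255
    k=np.zeros_like(m); cv2.circle(k,tuple(int(a) for a in u.round()),r,255,-1); m&=k
    m=cv2.morphologyEx(m,cv2.MORPH_CLOSE,np.ones((5,5))); n,l,st,ce=cv2.connectedComponentsWithStats(m)
    i=1+np.argmax(st[1:,4]); return ce[i],st[i]
for d,p in W.items():
    for z in (.063,.075): print(d,z,"pred top",proj(t,[[*p,z]])[0].round(1),"scene",proj(s,[[*p,z]])[0].round(1))
    a=near(t,ht,p,int(d*.5/1.3*.5)+5,80); b=near(s,hs,p,int(d*.25)+4,105)
    print("   top",a[0].round(1),ray(t,[a[0]],.063)[0].round(4),"scene",b[0].round(1),ray(s,[b[0]],.063)[0].round(4))
i=s["color"][:,:,::-1]
cv2.imwrite("pics/z11.png",np.hstack([cv2.resize(i[195:235,330:410],None,fx=5,fy=5,interpolation=cv2.INTER_CUBIC),cv2.resize(t["color"][190:230,135:215,::-1],None,fx=5,fy=5,interpolation=cv2.INTER_CUBIC)]))
E
```

```text
26 0.063 pred top [149.4 210.1] scene [386.1 209.3]
26 0.075 pred top [148.4 210. ] scene [387.2 205.9]Traceback (most recent call last):
  File "<stdin>", line 13, in <module>
  File "<stdin>", line 10, in near
    return _wrapfunc(a, 'argmax', axis=axis, out=out, **kwds)
    return bound(*args, **kwds)
ValueError: attempt to get argmax of an empty sequence
```

```bash
python3 - <<'E'
from h import *
t=dict(np.load("t10.npz"));s=dict(np.load("s10.npz"))
W={26:(.4735,.3122),50:(.4817,.2311),38:(.4903,.1496),62:(.4988,.068)}
for d,p in W.items(): print(d,proj(t,[[*p,.063]])[0].round(1),proj(s,[[*p,.063]])[0].round(1),proj(s,[[*p,.075]])[0].round(1))
i=s["color"][:,:,::-1]
f=lambda a:cv2.convertScaleAbs(cv2.resize(a,None,fx=5,fy=5,interpolation=cv2.INTER_CUBIC),alpha=1.6)
cv2.imwrite("pics/z11.png",np.vstack([f(i[172:232,260:410]),f(t["color"][185:225,130:280,::-1])]))
E
```

```text
26 [149.4 210.1] [386.1 209.3] [387.2 205.9]
50 [179.1 207.3] [350.3 200.8] [351.  197.4]
38 [208.9 204.4] [315.6 192.7] [316.  189.2]
62 [238.7 201.5] [282.3 184.9] [282.4 181.4]
```

View pics/z11.png

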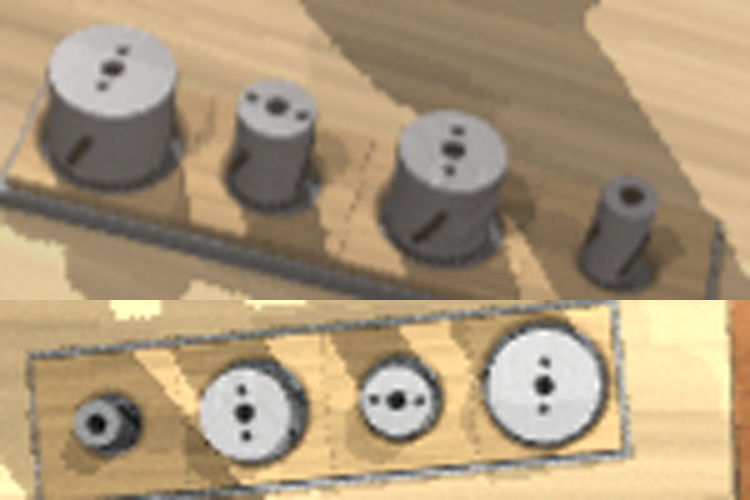

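```bash
python3 -c "
from plant import manip
print(manip.sign_off(), manip.state()['t'])"
```

```text
the job is handed in; nothing more can be done
the job is handed in; nothing more can be done
```

All four hole saws are back in the tray, teeth down, each in the well made for its size. I handed the job in at about 39 s, with the gripper open and clear of everything. The tube and the wrench socket were not touched.

- **Final check:** I projected the expected centre of each saw's back, seated at z = 63 mm, into the top and scene views. The holes in the backs appear within about 2 px of that in the scene view. In the top view I worked out saw26, which matched within about 0.5 px; the other three look centred. No saw sits high on a rim or leans, and both look-alikes stand where they were.
- **Camera disagreement:** the wrist camera put the wells about 3 mm away from where the top camera did. I mostly used the top camera, shifted by about 1 mm.
- **Contact on saw26:** it touched its well wall on the way down, with about 8 N sideways. I moved it about 2 mm, the force dropped to near zero, and then I released it. The other three went in with no force worth noting.
- **Script error:** my first check script crashed on an empty colour mask, so I read the final hole positions by eye from an enlarged picture.

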